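Hang the printed headset frames on the cooling rail and clear the scrap

TASK

Clear away the finished print job: hang both headset frames that stand on the dark build plate over the cooling rail, in the free space beside the frame already hanging there, each upright astride the bar with one leg on either side. Also push the round support scrap along the bench and off its far edge, without picking it up, so that it drops into the bin below. Leave the bottle and the cutters where they are and keep the third frame hanging where it is.

Things in the scene. Friction and masses are not known exactly. Their poses are not given: they have to be found in the camera images.
- frame_large: Larger white plastic headset frame: an upright arch 150 mm wide (own x), 126 mm tall, standing on the build plate. Band 6 mm thick, 26 mm deep (own y); a plate 42 mm tall, 34 mm deep ends each leg. On the crown a solid grip block, 32 mm (x) by 26 mm (y), rises 28 mm above the band. Origin: midway between the feet, on their underside; z up. Crown's underside: 92 mm up. About 80 g.
- frame_large_crown (a point): Point on the larger frame: underside of the crown, mid-width and mid-depth, 6 mm below the band's top and 34 mm below the top of the grip block. Axes as the frame's.
- frame_small: Smaller white plastic headset frame: an upright arch 122 mm wide (own x), 108 mm tall, standing on the build plate. Band 6 mm thick, 26 mm deep (own y); a plate 42 mm tall, 34 mm deep ends each leg. On the crown a solid grip block, 32 mm (x) by 26 mm (y), rises 28 mm above the band. Origin: midway between the feet, on their underside; z up. Crown's underside: 74 mm up. About 60 g.
- frame_small_crown (a point): Point on the smaller frame: underside of the crown, mid-width and mid-depth, 6 mm below the band's top and 34 mm below the top of the grip block. Axes as the frame's.
- frame_hung: A third, already hanging white plastic headset frame: an upright arch 150 mm wide (own x), 126 mm tall, astride the bar, loose. Band 6 mm thick, 26 mm deep (own y); a plate 42 mm tall, 34 mm deep ends each leg. On the crown a solid grip block, 32 mm (x) by 26 mm (y), rises 28 mm above the band. Origin: midway between the feet, on their underside; z up. Crown's underside: 92 mm up.
- frame_hung_crown (a point): Point on the hanging frame: underside of the crown, mid-width and mid-depth, 6 mm below the band's top and 34 mm below the top of the grip block. Axes as the frame's.
- plate: Build plate, a dark square sheet 235 x 235 x 4 mm fixed flat on the bench. Origin: centre of its underside.
- rail: Cooling rail, fixed: a level aluminium bar 16 mm thick along its own y, its top 140 mm above the bench, between two posts 18 mm thick standing 150 mm either side of the middle on feet 110 (x) x 30 (y) x 10 mm. Origin: on the bench under the bar's middle. The clear bar reaches 136 mm either side.
- rail_mid (a point): Point on the top of the bar at its middle. Axes as the rail's: y along the bar, z up.
- scrap: Support scrap: a round white plastic raft 68 mm across and 10 mm thick, flat on the bench, with a short branched trunk in its middle, 42 mm tall in all, about 40 g. Origin: centre of its underside. The bench top is at height 0 and ends at a straight far edge at x = 0.70 m, parallel to y; the bench is 35 mm thick.
- bin: Grey open bin, fixed on a low trolley under the bench's far edge: 260 mm (x) x 280 mm (y) x 110 mm tall, walls 5 mm, rim 60 mm below the bench top; about a quarter of it is under the bench. Origin: centre of its underside; not rotated.
- bottle: Bystander: upright bottle 60 mm across, 190 mm tall, about 300 g, beyond the build plate. Origin: centre of its underside.
- cutters: Bystander: flush cutters with blue handles lying flat, 131 x 56 x 14 mm, on the robot's side of the scrap. The jaws point along its own x; origin near its middle on the underside: the handles reach 73 mm back, the jaws 58 mm ahead.

How it is judged:
At the end, for the whole second after the job is handed in: All three frames hang at rest astride the bar, upright and square to it within 0.3 rad, the crown's underside on the bar (within 25 mm across, 15 mm in height) and within 136 mm of its middle; the scrap lies at rest inside the bin (x of frame_large_crown in the frame of rail_mid between -0.025 and 0.025 m and y of frame_large_crown in the frame of rail_mid between -0.136 and 0.136 m and z of frame_large_crown in the frame of rail_mid between -0.015 and 0.015 m and angle between the y axis of each of frame_large, frame_small, frame_hung and the y axis of rail, either way round below 0.3 rad and angle between each of frame_large, frame_small, frame_hung's own z axis and vertical below 0.3 rad and contact force between each of frame_large, frame_small, frame_hung and rail above 0.05 N and linear speed of each of frame_large, frame_small, frame_hung below 0.04 m/s and x of frame_small_crown in the frame of rail_mid between -0.025 and 0.025 m and y of frame_small_crown in the frame of rail_mid between -0.136 and 0.136 m and z of frame_small_crown in the frame of rail_mid between -0.015 and 0.015 m and x of frame_hung_crown in the frame of rail_mid between -0.025 and 0.025 m and y of frame_hung_crown in the frame of rail_mid between -0.136 and 0.136 m and z of frame_hung_crown in the frame of rail_mid between -0.015 and 0.015 m and x of scrap in the frame of bin between -0.13 and 0.13 m and y of scrap in the frame of bin between -0.14 and 0.14 m and height (world z) of scrap below -0.07 m and linear speed of scrap below 0.05 m/s); the robot touches nothing.
It fails at once if the scrap was lifted off the bench instead of pushed (more than 35 mm) (height (world z) of scrap above 0.035 m).
It fails at once if the bottle was knocked or shifted (more than 30 mm or tipped) (distance of bottle from where it was at the start of the episode above 0.03 m or angle between bottle's own z axis and vertical above 0.4 rad).
It fails at once if the cutters were shifted by more than 30 mm (distance of cutters from where it was at the start of the episode above 0.03 m).
It fails at once if the frame already hanging was shifted by more than 40 mm (distance of frame_hung_crown from where it was at the start of the episode above 0.04 m).
It also fails if it takes over 70 s, if anything falls off the work surface, if the arm or the gripper's body presses on something with over 40 N, if the wrist force passes 120 N, or if a joint passes its speed limit or range.

ROBOT

A 6-joint arm with a two-finger parallel gripper is mounted at the origin on the work surface. World frame = base frame: x ahead of the robot, y to its left, z up, the work surface at z = 0. Lengths are in m, angles in rad, forces in N, time in s.
With the tool pointing down it reaches from about 0.35 to 0.775 m from the base axis. Payload 7.3 kg.
Tool frame: the origin (TCP) lies at the very end of the fingers, on their centre line; the grasp point (between the pads) lies 19 mm behind it (robot.pinch_z is the distance from the TCP to the grasp point, in m); z points along the fingers, y is the line along which they close (so a half turn about z gives the same grasp; the last joint's range is limited). The gripper opens to 92 mm and grips with 3 to 60 N. Pads are 19 mm wide; open, the fingers measure 130 mm over their backs; the gripper's body (75 mm by 190 mm) begins 47 mm behind the grasp point.
Start: joints at [-1.423, 0.342, 1.524, -0, 1.275, -0.146], TCP at [0.152, -0.503, 0.227] pointing down, gripper open.
Joint ranges: [-2.53, 2.53], [-0.77, 2.02], [0.04, 2.7], [-1, 4.14], [0.28, 2.66], [-3.11, 3.11]. Speed limits (rad/s): [2.57, 2.57, 3.14, 3.14, 3.14, 3.14].

INTERFACE

Orientations are given as [roll, pitch, yaw] about the fixed x, y, z axes, in that order (R = Rz(yaw) Ry(pitch) Rx(roll)).
In Python, from cell import robot gives the robot as it stands.
- The arm moves only by the tool move_arm, never from a script. Its argument "motion" is a list of rows, each a list of 6 numbers: the shift along the tool's x, y, z in units of 0.1 m (1.0 is 0.1 m), then the turn, a rotation vector about the tool's x, y, z in units of pi rad (1.0 is pi rad). In form: [[dx, dy, dz, rx, ry, rz], ...]. A call has 1 to 12 rows; each row is the pose to reach, as a shift and turn from the pose commanded when the call began, along the tool's axes at that moment, turning the shorter way round; what a row does not reach only later rows make up. A row lasts 1/8 s, in which the tool goes at most 62.5 mm and 10.7 degrees, less where a joint would pass 70% of its speed; a pose out of reach is approached as far as the arm can. A call with a number of a shift or a turn outside -1 to 1 is refused whole. A call with a gripper value outside its range is refused whole. "fingers" is the opening, from -1 (shut) to 1 (fully open), set as the call begins (left out, the last holds). The fingers move at their own pace and stop on an object; "newtons" is the grip in N (left out, the last holds). Time passes only in rows, so rows that repeat a pose let the fingers close. It gives the time, the measured TCP pose, the force, the opening and the grip force at its end, in the units of the state.
- robot.observe(): the state, without advancing time (a new reading comes with each control period).
- robot.read_camera(name): name is "scene" or "top" or "wrist"; returns a dict with "image" (480x640x3 uint8, red, green, blue), "range_z" (480x640 float32, m along the optical axis (not along the pixel's ray), 0 where there is no reading), "vfov" (degrees; the focal length in pixels is half the picture's height over the tangent of half this angle, whatever the lens; pixels are square), "cx", "cy" (the principal point, pixels), "k1" (the pictures are not rectified: a ray, as slopes to the right and down, at radius r is drawn at 1 + k1 r^2 times it, then the intrinsics apply), "extrinsics" (4x4, takes a point from camera to world coordinates); the wrist camera has in their place "hand_eye" (4x4, takes a point from camera to tool coordinates, whose origin is the TCP and whose axes are the flange's). Camera axes: x right, y up, looking along -z (the intrinsics and any distortion apply to the point x, -y, -z); pixel columns grow to the right and rows downward; lengths in m; the calibration is good to about 2 mm. A picture is of the moment at which its call begins: read the wrist's pose just before it.
- robot.hand_in(): hands the job in; it is judged then, once.
The state is a dict: "time": time; "qpos": joint angles; "qvel": joint speeds; "joint_efforts": joint torques, N m; "tool_pos": TCP position; "tool_rot": TCP orientation; "contact_force": force on the tool from outside, world axes, zero at the start; "torque": the same for the moment, N m; "opening": finger opening in m; "grip_force": force on a finger pad.
Only numpy, scipy, OpenCV 4.12 (cv2) and the standard library are available. Lean on these libraries where they do the work, as an engineer would, in place of code of your own. Each camera call takes 0.05 s, during which the arm holds its last target. There are 200 camera calls.

## Working session

There is one attempt and no reset: what is moved stays moved. The work goes in short steps, Python scripts to look and compute and a tool call to move; the robot and the scene stay as the last step left them, time stands still between calls to the robot, and variables do not carry over. Pictures are saved under pics/ and viewed, at most 10 in all, crops included, and the job is handed in when it is done.

Besides the shell and the picture viewer there is one more tool, called as name(argument=value, ...), one argument or row to a line, values as JSON. move_arm: Moves the arm, as the interface text tells. Shifts and turns lie within -1 to 1; 1 stands for 0.1 m of shift or pi rad of turn. Its arguments: {"type":"object","properties":{"motion":{"type":"array"},"fingers":{"type":"number"},"newtons":{"type":"number"}},"required":["motion"]}

```bash
mkdir -p pics
cat > h.py <<'E'
import numpy as np, cv2
from scipy.spatial.transform import Rotation as R
from cell import robot
def cloud(c, T=None):
    d=c["range_z"]; f=240/np.tan(np.radians(c["vfov"])/2)
    K=np.array([[f,0,c["cx"]],[0,f,c["cy"]],[0,0,1]])
    v,u=np.mgrid[0:480,0:640]
    uv=np.stack([u,v],-1).reshape(-1,1,2).astype(np.float64)
    n=cv2.undistortPoints(uv,K,np.array([c["k1"],0,0,0,0.])).reshape(480,640,2)
    P=np.stack([n[...,0]*d,-n[...,1]*d,-d],-1)
    E=T if T is not None else np.array(c["extrinsics"])
    W=P@E[:3,:3].T+E[:3,3]; W[d<=0]=np.nan
    return W
def look(name,save=None):
    s=robot.observe(); c=robot.read_camera(name); T=None
    if name=="wrist":
        T=np.eye(4); T[:3,:3]=R.from_euler('xyz',s["tool_rot"]).as_matrix(); T[:3,3]=s["tool_pos"]; T=T@np.array(c["hand_eye"])
    if save: cv2.imwrite(save,c["image"][...,::-1])
    return c["image"],cloud(c,T)
E
python3 - <<'E'
from h import *
print(robot.observe())
for n in("scene","top"):
    im,W=look(n,f"pics/{n}.png"); np.save(n,W); np.save(n+"_im",im)
    print(n,np.isfinite(W[...,0]).mean(),robot.read_camera(n)["extrinsics"])
E
```

```text
{'time': 0.0, 'qpos': array([-1.42301239e+00,  3.42758810e-01,  1.52497131e+00, -1.42220068e-05,
        1.27540312e+00, -1.45999490e-01]), 'qvel': array([ 0.00127107, -0.00103122, -0.00093564,  0.00047695, -0.00182343,
        0.00081605]), 'joint_efforts': array([ 5.61912857e-04, -4.31234622e+01, -2.44219977e+01,  7.16162869e-02,
        5.58993733e-02, -1.32793780e-04]), 'tool_pos': array([ 0.15198681, -0.50211322,  0.22604219]), 'tool_rot': array([-3.14006648e+00, -2.10670822e-04,  2.93787412e-01]), 'contact_force': array([-0.0487725 ,  0.00627371, -0.05010396]), 'torque': array([-0.00876992, -0.00344627,  0.04906227]), 'grip_force': 0.0, 'opening': 0.0915514260816603}
scene 0.9958756510416666 [[ 0.82867324 -0.3145402   0.46299583  1.19825386]
 [ 0.55937933  0.49476339 -0.66505936 -0.86046746]
 [-0.01988548  0.81010719  0.58594446  0.77909205]
 [ 0.          0.          0.          1.        ]]
top 0.9958365885416667 [[-0.02493276  0.99646224 -0.0802581   0.47405278]
 [-0.99956699 -0.0235943   0.01758253  0.01996333]
 [ 0.01562669  0.08066173  0.99661903  1.34380032]
 [ 0.          0.          0.          1.        ]]
```

View pics/scene.png

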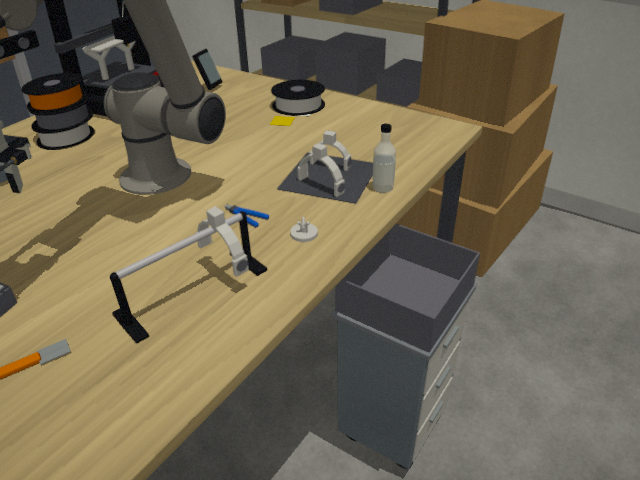

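View pics/top.png

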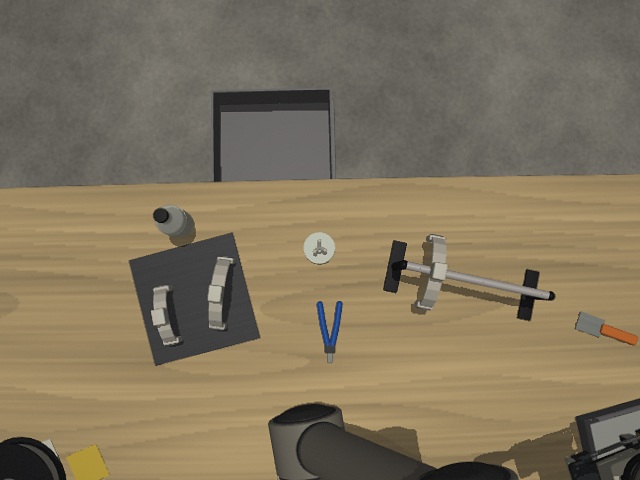

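The scene view shows the frames on the plate at (320,153) and (330,138), the hung frame at (215,217), and the scrap at (303,232). In the top view the large block is at (215,293), small (158,317), hung (438,270), the bar runs (400,266)–(550,296), the scrap is at (319,248), the cutters at (330,330) and the bin spans columns 217–330.

Run:
```python
from h import *
W={n:np.load(n+".npy") for n in("scene","top")}
I={n:np.load(n+"_im.npy") for n in W}
def box(n,u0,u1,v0,v1,zl,zh,br=0):
    P=W[n][v0:v1,u0:u1].reshape(-1,3); c=I[n][v0:v1,u0:u1].reshape(-1,3)
    m=(P[:,2]>zl)&(P[:,2]<zh)&(c.min(1)>=br); return P[m]
def rep(t,P):
    if len(P)<5: print(t,len(P));return
    r=cv2.minAreaRect(P[:,:2].astype(np.float32)*1000)
    print(t,len(P),"mean",P.mean(0).round(4),"zmed/max",np.median(P[:,2]).round(4),P[:,2].max().round(4),"rect",np.round(r[0],1),np.round(r[1],1),round(r[2],1))
T={"large":(190,245,245,340),"small":(140,185,275,350),"hung":(410,455,225,320)}
for k,b in T.items():
    P=box("top",*b,.02,.3); z=P[:,2]; print(k,"zmax",np.percentile(z,99).round(4))
    zt=np.percentile(z,99); rep(k+" block",P[z>zt-.012]); rep(k+" all>0.02",P)
S={"large":(300,350,140,200),"small":(315,352,128,170),"hung":(190,250,203,280)}
for k,b in S.items():
    P=box("scene",*b,.02,.3); zt=np.percentile(P[:,2],99); rep(k+" scene block",P[P[:,2]>zt-.012])
rep("scrap top",box("top",295,345,225,270,.005,.06)); rep("scrap scene",box("scene",285,325,215,245,.005,.06))
rep("cutters",box("top",310,350,295,365,.005,.03)); rep("bottle",box("top",150,200,200,250,.05,.25))
rep("bar top",box("top",455,518,262,300,.11,.16)); rep("bar scene",box("scene",130,190,220,275,.115,.16))
rep("bar far end",box("top",388,402,255,275,.05,.16)); rep("bar near end",box("top",525,560,280,305,.05,.16))
rep("feet L",box("top",380,410,235,297,.004,.03)); rep("feet R",box("top",515,542,265,325,.004,.03))
rep("plate",box("top",125,262,230,368,.001,.012)); rep("bin rim",box("top",205,345,85,180,-.09,-.045)); rep("bin floor",box("top",205,345,85,180,-.3,-.12))
```

```text
large zmax 0.135
large block 222 mean [0.4602 0.2055 0.131 ] zmed/max 0.1314 0.1367 rect [459.9 205.9] [26.5 32.3] 80.1
large all>0.02 1055 mean [0.4614 0.2049 0.0916] zmed/max 0.0938 0.1367 rect [460.1 206.3] [ 33.4 154.5] 82.3
small zmax 0.1174
small block 224 mean [0.4165 0.3217 0.1128] zmed/max 0.1127 0.1201 rect [416.6 322.5] [32.2 27.9] 9.8
small all>0.02 939 mean [0.4156 0.3203 0.0778] zmed/max 0.077 0.1201 rect [415.8 321.9] [125.1  35.4] 10.8
hung zmax 0.1784
hung block 242 mean [ 0.492  -0.2257  0.1746] zmed/max 0.1748 0.1817 rect [ 492.3 -226.3] [27.1 32.4] 77.6
hung all>0.02 1424 mean [ 0.4913 -0.2221  0.1349] zmed/max 0.1384 0.1817 rect [ 491.6 -219.5] [154.6  87.6] 4.0
large scene block 97 mean [0.4621 0.2002 0.1262] zmed/max 0.1275 0.1316 rect [459.3 203.1] [28.7 36.1] 87.0
small scene block 85 mean [0.4638 0.201  0.1264] zmed/max 0.1277 0.1316 rect [460.3 202.8] [33.8 29.3] 4.8
hung scene block 166 mean [ 0.4952 -0.2297  0.1722] zmed/max 0.1735 0.1767 rect [ 493.2 -227. ] [27.5 33.5] 77.4
scrap top 933 mean [ 0.5521 -0.0016  0.0133] zmed/max 0.0112 0.0494 rect [552.9 
[... 586 characters left out ...]
  0.105 ] zmed/max 0.1069 0.1454 rect [ 506.7 -157. ] [16.9  6.1] 9.2
bar near end 288 mean [ 0.4416 -0.4338  0.1336] zmed/max 0.1394 0.1473 rect [ 442.4 -432.2] [64.9 18.5] 77.3
feet L 825 mean [ 0.5082 -0.1619  0.0101] zmed/max 0.0102 0.0283 rect [ 509.2 -163.3] [ 63.5 132.2] 88.0
feet R 724 mean [ 0.4359 -0.4533  0.0101] zmed/max 0.0102 0.0285 rect [ 437.6 -455.9] [ 59.9 129. ] 87.8
plate 13214 mean [0.4495 0.2717 0.005 ] zmed/max 0.0049 0.012 rect [449.5 274.2] [297.9 296.4] 89.1
bin rim 1349 mean [ 0.8759  0.1127 -0.0662] zmed/max -0.062 -0.0484 rect [821.9 100.5] [280.6 215.2] 89.6
bin floor 9233 mean [ 0.8324  0.0995 -0.1612] zmed/max -0.1627 -0.12 rect [827.5  93.3] [202.8 285.5] 0.3
```

```bash
cat > plan.py <<'E'
from h import *
def plan(*wps):
    """wps: (x,y,z,yaw_deg); prints calls, each shift in the tool axes at that call's start, tool down"""
    s=robot.observe(); p=np.array(s["tool_pos"]); rot=R.from_euler('xyz',s["tool_rot"])
    print("t",round(float(s["time"]),2),p.round(4),np.degrees(s["tool_rot"]).round(2))
    for x,y,z,yaw in wps:
        q=np.array([x,y,z]); goal=R.from_euler('xyz',[np.pi,0,np.radians(yaw)])
        first=True; d=rot.inv().apply(q-p)*10
        tg=(rot.inv()*goal).as_rotvec()/np.pi
        n=max(1,int(np.ceil(np.abs(d).max()-.005)))
        for i in range(n):
            last=i==n-1
            print("  ",[float(v) for v in np.round(d/n,3)]+[float(v) for v in (np.round(tg,4) if last else np.zeros(3))],
              "rows>=",int(np.ceil(max(np.linalg.norm(d/n)/.625, np.linalg.norm(tg)*180/10.7 if last else 0)))+1)
        p=q; rot=goal; print("  ->",q,yaw)
E
python3 -c "
from plan import *
plan((.32,-.22,.226,22.7),(.495,-.026,.12,22.7),(.495,-.026,.005,22.7))"
```

```text
t 0.2 [ 0.152  -0.5023  0.2263] [-1.7995e+02 -1.0000e-02  1.6840e+01]
   [0.808, -0.738, 0.002, 0.0, 0.0, 0.0] rows>= 3
   [0.808, -0.738, 0.002, 0.0, 0.0, 0.0] rows>= 3
   [0.808, -0.738, 0.002, -0.0003, -0.0001, -0.0326] rows>= 3
  -> [ 0.32  -0.22   0.226] 22.7
   [0.788, -0.371, 0.353, 0.0, 0.0, 0.0] rows>= 3
   [0.788, -0.371, 0.353, 0.0, 0.0, 0.0] rows>= 3
   [0.788, -0.371, 0.353, 0.0, 0.0, 0.0] rows>= 3
  -> [ 0.495 -0.026  0.12 ] 22.7
   [0.0, -0.0, 0.575, 0.0, 0.0, 0.0] rows>= 2
   [0.0, -0.0, 0.575, 0.0, 0.0, 0.0] rows>= 2
  -> [ 0.495 -0.026  0.005] 22.7
```

move_arm(
  motion=[
    [0.4,-0.37,0,0,0,0],
    [0.81,-0.74,0,0,0,0],
    [0.81,-0.74,0,0,0,0],
  ],
  fingers=0,
)

```text
time: 0.57
tool_pos: [0.2094, -0.4054, 0.2268]
tool_rot: [-3.141, -0.0, 0.297]
contact_force: [0.3, -0.6, -0.8]
opening: 0.0665
grip_force: 0.0
```

move_arm(
  motion=[
    [0.4,-0.37,0,0,0,0],
    [0.81,-0.74,0,0,0,0],
    [0.81,-0.74,0,0,0,0],
  ],
)

```text
time: 0.95
tool_pos: [0.2653, -0.312, 0.2269]
tool_rot: [-3.141, -0.0, 0.298]
contact_force: [-0.2, -0.4, 0.1]
opening: 0.0463
grip_force: 0.0
```

move_arm(
  motion=[
    [0.4,-0.37,0,0,0,-0.0325],
    [0.81,-0.74,0,0,0,-0.0325],
    [0.81,-0.74,0,0,0,-0.0325],
    [0.81,-0.74,0,0,0,-0.0325],
  ],
)

```text
time: 1.45
tool_pos: [0.3204, -0.2208, 0.2268]
tool_rot: [3.141, 0.0, 0.396]
contact_force: [-0.0, 0.9, -0.1]
opening: 0.0457
grip_force: 0.0
```

```bash
python3 -c "
from plan import *
plan((.495,-.026,.12,22.7),(.495,-.026,.005,22.7))"
```

```text
t 1.45 [ 0.3204 -0.2208  0.2268] [1.7994e+02 2.0000e-02 2.2690e+01]
   [0.788, -0.375, 0.355, 0.0, 0.0, 0.0] rows>= 3
   [0.788, -0.375, 0.355, 0.0, 0.0, 0.0] rows>= 3
   [0.788, -0.375, 0.355, 0.0003, 0.0001, -0.0001] rows>= 3
  -> [ 0.495 -0.026  0.12 ] 22.7
   [0.0, -0.0, 0.575, 0.0, 0.0, 0.0] rows>= 2
   [0.0, -0.0, 0.575, 0.0, 0.0, 0.0] rows>= 2
  -> [ 0.495 -0.026  0.005] 22.7
```

move_arm(
  motion=[
    [0.4,-0.19,0.18,0,0,0],
    [0.79,-0.375,0.355,0,0,0],
    [0.79,-0.375,0.355,0,0,0],
  ],
)

```text
time: 1.82
tool_pos: [0.379, -0.1545, 0.19]
tool_rot: [-3.14, 0.001, 0.397]
contact_force: [1.1, -0.7, -0.2]
opening: 0.0461
grip_force: 0.0
```

move_arm(
  motion=[
    [0.4,-0.19,0.18,0,0,0],
    [0.79,-0.375,0.355,0,0,0],
    [0.79,-0.375,0.355,0,0,0],
  ],
)

```text
time: 2.2
tool_pos: [0.4377, -0.0901, 0.1548]
tool_rot: [-3.141, 0.001, 0.397]
contact_force: [0.5, 0.2, -0.0]
opening: 0.0459
grip_force: 0.0
```

move_arm(
  motion=[
    [0.4,-0.19,0.18,0,0,0],
    [0.79,-0.375,0.355,0,0,0],
    [0.79,-0.375,0.355,0,0,0],
    [0.79,-0.375,0.355,0,0,0],
  ],
)

```text
time: 2.7
tool_pos: [0.4953, -0.0265, 0.1207]
tool_rot: [3.141, 0.0, 0.394]
contact_force: [-0.4, -0.2, -0.4]
opening: 0.0458
grip_force: 0.0
```

```bash
python3 -c "
from plan import *
im,W=look('wrist','pics/w1.png')
b=(W[...,2]>.005)&(W[...,2]<.014)&(im.min(-1)>120)&(np.abs(W[...,0]-.552)<.06)&(np.abs(W[...,1])<.07)
P=W[b]; print(len(P)); print(cv2.minEnclosingCircle(P[:,:2].astype(np.float32)) if len(P) else 0, np.median(P,0))
plan((.495,-.026,.005,22.7))"
```

```text
6956
((0.5498300790786743, -0.0008210810483433306), 0.034177400171756744) [ 5.52500687e-01 -2.08845586e-04  1.00014322e-02]
t 2.75 [ 0.4953 -0.0265  0.1209] [ 1.7995e+02 -1.0000e-02  2.2570e+01]
   [-0.001, -0.003, 0.579, 0.0, 0.0, 0.0] rows>= 2
   [-0.001, -0.003, 0.579, 0.0003, -0.0, -0.0007] rows>= 2
  -> [ 0.495 -0.026  0.005] 22.7
```

View pics/w1.png

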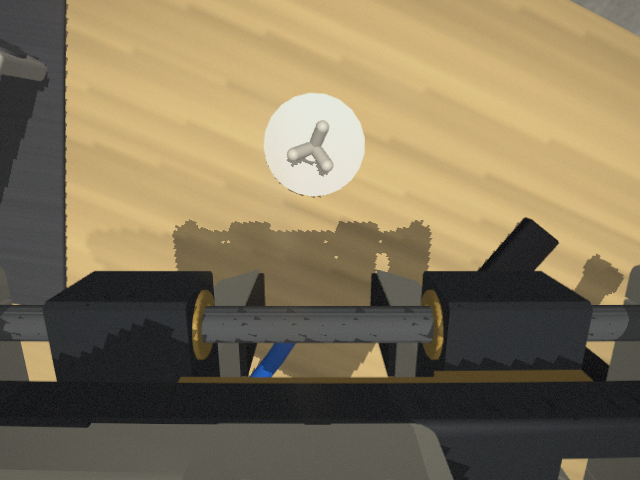

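The scrap is centred between the fingers at (315,145), measured at (0.550, −0.001). The cutters' handles sit behind the fingers, near (270,360).

move_arm(
  motion=[
    [0,0,0.3,0,0,0],
    [0,0,0.58,0,0,0],
    [0,0,0.58,0,0,0],
  ],
)

```text
time: 3.12
tool_pos: [0.4941, -0.0256, 0.0615]
tool_rot: [-3.14, 0.003, 0.394]
contact_force: [-0.1, -0.6, 1.0]
opening: 0.0461
grip_force: 0.0
```

move_arm(
  motion=[
    [0,0,0.3,0,0,0],
    [0,0,0.5,0,0,0],
    [0,0,0.57,0,0,0],
    [0,0,0.57,0,0,0],
  ],
)

```text
time: 3.62
tool_pos: [0.4961, -0.025, 0.0061]
tool_rot: [3.141, -0.001, 0.395]
contact_force: [-0.1, -1.0, 0.7]
opening: 0.0463
grip_force: 0.0
```

move_arm(
  motion=[
    [0.08,0,0,0,0,0],
    [0.16,0,0,0,0,0],
    [0.24,0,0,0,0,0],
    [0.32,0,0,0,0,0],
    [0.42,0,0,0,0,0],
    [0.52,0,0,0,0,0],
    [0.62,0,0,0,0,0],
    [0.72,0,0,0,0,0],
    [0.82,0,0,0,0,0],
    [0.9,0,0,0,0,0],
    [0.96,0,0,0,0,0],
    [1.0,0,0,0,0,0],
  ],
)

```text
time: 5.12
tool_pos: [0.5882, 0.0142, 0.0052]
tool_rot: [3.142, 0.0, 0.396]
contact_force: [-0.7, -0.1, 0.4]
opening: 0.0458
grip_force: 0.4
```

```bash
python3 -c "
from plan import *
im,W=look('wrist','pics/w2.png')
b=(W[...,2]>.005)&(W[...,2]<.014)&(im.min(-1)>120)&(W[...,0]>.57)&(np.abs(W[...,1])<.1)
P=W[b]; print(len(P)); print(cv2.minEnclosingCircle(P[:,:2].astype(np.float32)) if len(P) else 0)
plan((.698,.059,.005,22.7))"
```

```text
13898
((0.6203439235687256, 0.02775142528116703), 0.03424626961350441)
t 5.17 [0.5885 0.0143 0.0052] [ 1.7999e+02 -2.0000e-02  2.2690e+01]
   [0.591, 0.005, 0.001, 0.0, 0.0, 0.0] rows>= 2
   [0.591, 0.005, 0.001, 0.0001, -0.0001, -0.0001] rows>= 2
  -> [0.698 0.059 0.005] 22.7
```

move_arm(
  motion=[
    [0.1,0,0,0,0,0],
    [0.2,0,0,0,0,0],
    [0.3,0,0,0,0,0],
    [0.4,0,0,0,0,0],
    [0.5,0,0,0,0,0],
    [0.6,0,0,0,0,0],
    [0.7,0,0,0,0,0],
    [0.78,0,0,0,0,0],
    [0.86,0,0,0,0,0],
    [0.94,0,0,0,0,0],
    [1.0,0,0,0,0,0],
    [1.0,0,0,0,0,0],
  ],
)

```text
time: 6.68
tool_pos: [0.6806, 0.0528, 0.0051]
tool_rot: [3.141, -0.0, 0.396]
contact_force: [-0.3, 0.4, -0.7]
opening: 0.046
grip_force: 0.0
```

move_arm(
  motion=[
    [0.1,0,0,0,0,0],
    [0.2,0,0,0,0,0],
    [0.25,0,0,0,0,0],
    [0.25,0,0,0,0,0],
  ],
)

```text
time: 7.18
tool_pos: [0.7035, 0.0625, 0.005]
tool_rot: [3.141, -0.0, 0.396]
contact_force: [-0.4, 1.0, -0.3]
opening: 0.0457
grip_force: 0.0
```

```bash
python3 -c "
from plan import *
im,W=look('scene','pics/s2.png')
b=(W[...,0]>.64)&(W[...,2]<.05)&(W[...,2]>-.168)&(im.min(-1)>120)&(W[...,0]<.95)&(W[...,1]>-.1)&(W[...,1]<.25)
P=W[b]; print(len(P), np.median(P,0) if len(P) else 0, np.percentile(P,[5,95],axis=0) if len(P) else 0)
cv2.imwrite('pics/s2c.png',im[150:330,240:500,::-1])
plan((.62,.12,.20,98.5),(.460,.2055,.20,81.5))"
```

```text
415 [ 0.75751989  0.06396188 -0.12785013] [[ 0.73733179  0.03213087 -0.15810879]
 [ 0.77940689  0.09294172 -0.10729969]]
t 7.22 [0.7032 0.0624 0.005 ] [-1.800e+02  2.000e-02  2.269e+01]
   [-0.273, -0.426, -0.975, 0.0, 0.0, 0.0] rows>= 3
   [-0.273, -0.426, -0.975, -0.0001, 0.0001, -0.4212] rows>= 9
  -> [0.62 0.12 0.2 ] 98.5
   [0.541, -0.728, -0.0, 0.0, 0.0, 0.0] rows>= 3
   [0.541, -0.728, -0.0, 0.0, -0.0, 0.0944] rows>= 3
  -> [0.46   0.2055 0.2   ] 81.5
```

View pics/s2c.png

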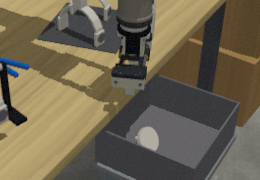

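The crop shows the scrap lying inside the bin near (147,138), below the rim. Next is the large frame.

move_arm(
  motion=[
    [-0.3,0,-0.5,0,0,0],
    [-0.5,-0.2,-0.98,0,0,0],
    [-0.5,-0.2,-0.98,0,0,0],
  ],
  fingers=1,
)

```text
time: 7.6
tool_pos: [0.6504, 0.062, 0.1081]
tool_rot: [3.139, -0.007, 0.396]
contact_force: [-0.1, 0.1, -0.0]
opening: 0.0716
grip_force: 0.0
```

move_arm(
  motion=[
    [-0.2,-0.1,-0.5,0,0,-0.055],
    [-0.4,-0.2,-0.98,0,0,-0.11],
    [-0.4,-0.2,-0.98,0,0,-0.165],
    [-0.4,-0.2,-0.98,0,0,-0.22],
    [-0.4,-0.2,-0.98,0,0,-0.275],
    [-0.4,-0.2,-0.98,0,0,-0.327],
    [-0.4,-0.2,-0.98,0,0,-0.327],
    [-0.4,-0.2,-0.98,0,0,-0.327],
  ],
)

```text
time: 8.6
tool_pos: [0.6047, 0.0644, 0.2007]
tool_rot: [-3.141, 0.0, 1.42]
contact_force: [-0.0, -0.4, 1.3]
opening: 0.0919
grip_force: 0.0
```

```bash
python3 -c "
from plan import *
plan((.460,.2055,.20,81.5))"
```

```text
t 8.6 [0.6047 0.0644 0.2007] [-1.7996e+02  1.0000e-02  8.1360e+01]
   [0.589, -0.821, 0.004, 0.0, 0.0, 0.0] rows>= 3
   [0.589, -0.821, 0.004, -0.0002, 0.0001, -0.0008] rows>= 3
  -> [0.46   0.2055 0.2   ] 81.5
```

move_arm(
  motion=[
    [0.3,-0.41,0,0,0,0],
    [0.59,-0.82,0,0,0,0],
    [0.59,-0.82,0,0,0,0],
  ],
)

```text
time: 8.98
tool_pos: [0.5302, 0.1369, 0.2014]
tool_rot: [-3.141, -0.0, 1.424]
contact_force: [0.1, -1.0, -0.2]
opening: 0.0918
grip_force: 0.0
```

```bash
cat > blk.py <<'E'
from plan import *
def blk(x,y,zt,save=None):
    im,W=look('wrist',save)
    b=(np.abs(W[...,2]-zt)<.008)&(im.min(-1)>90)&(np.hypot(W[...,0]-x,W[...,1]-y)<.04)
    P=W[b]; r=cv2.minAreaRect(P[:,:2].astype(np.float32)*1000) if len(P)>5 else 0
    print(len(P),P.mean(0) if len(P) else 0,np.median(P[:,2]),r)
E
python3 -c "
from blk import *
blk(.46,.2055,.13)
plan((.460,.2055,.20,81.5),(.460,.2055,.104,81.5))"
```

```text
2512 [0.46059043 0.20692883 0.12948327] 0.12976521295667848 ((459.2937316894531, 206.77369689941406), (25.799518585205078, 31.810094833374023), 82.27887725830078)
t 9.03 [0.5318 0.1358 0.2015] [1.7997e+02 1.0000e-02 8.1560e+01]
   [0.584, -0.812, 0.015, 0.0002, 0.0, 0.0003] rows>= 3
  -> [0.46   0.2055 0.2   ] 81.5
   [0.0, -0.0, 0.96, 0.0, 0.0, 0.0] rows>= 3
  -> [0.46   0.2055 0.104 ] 81.5
```

move_arm(
  motion=[
    [0.3,-0.41,0,0,0,0],
    [0.6,-0.81,0.01,0,0,-0.003],
    [0.6,-0.81,0.01,0,0,-0.003],
    [0.6,-0.81,0.01,0,0,-0.003],
  ],
)

```text
time: 9.52
tool_pos: [0.4624, 0.2056, 0.2003]
tool_rot: [3.14, 0.0, 1.432]
contact_force: [0.8, -1.1, 0.3]
opening: 0.0919
grip_force: 0.0
```

move_arm(
  motion=[
    [0,0,0.3,0,0,0],
    [0,0,0.6,0,0,0],
    [0,0,0.85,0,0,0],
    [0,0,0.96,0,0,0],
    [0,0,0.96,0,0,0],
  ],
)

```text
time: 10.15
tool_pos: [0.4617, 0.2055, 0.1038]
tool_rot: [-3.141, 0.001, 1.431]
contact_force: [-0.0, 0.8, -0.2]
opening: 0.0915
grip_force: 0.0
```

```bash
python3 -c "
from plan import *
plan((.460,.2068,.104,82))
print(robot.observe()['contact_force'])"
```

```text
t 10.15 [0.4617 0.2055 0.1038] [-1.7996e+02  3.0000e-02  8.2000e+01]
   [0.011, -0.018, -0.002, -0.0002, 0.0002, -0.0] rows>= 2
  -> [0.46   0.2068 0.104 ] 82
[-0.04265055  0.83755491 -0.22923101]
```

move_arm(
  motion=[
    [0.01,-0.02,0,0,0,0],
    [0.01,-0.02,0,0,0,0],
    [0.01,-0.02,0,0,0,0],
    [0.01,-0.02,0,0,0,0],
    [0.01,-0.02,0,0,0,0],
    [0.01,-0.02,0,0,0,0],
    [0.01,-0.02,0,0,0,0],
    [0.01,-0.02,0,0,0,0],
  ],
  fingers=-1,
  newtons=25,
)

```text
time: 11.15
tool_pos: [0.4591, 0.2074, 0.1041]
tool_rot: [-3.141, 0.0, 1.433]
contact_force: [-0.3, -0.5, -0.9]
opening: 0.0322
grip_force: 25.0
```

move_arm(
  motion=[
    [0,0,-0.15,0,0,0],
    [0,0,-0.45,0,0,0],
    [0,0,-0.8,0,0,0],
    [0,0,-1,0,0,0],
    [0,0,-1,0,0,0],
  ],
)

```text
time: 11.78
tool_pos: [0.4602, 0.2077, 0.2064]
tool_rot: [3.137, -0.002, 1.433]
contact_force: [1.4, 0.2, -1.6]
opening: 0.0317
grip_force: 25.0
```

move_arm(
  motion=[
    [0,0,-0.4,0,0,0],
    [0,0,-0.8,0,0,0],
    [0,0,-1,0,0,0],
    [0,0,-1,0,0,0],
  ],
)

```text
time: 12.28
tool_pos: [0.4595, 0.2076, 0.3047]
tool_rot: [3.14, -0.001, 1.433]
contact_force: [-0.3, 0.4, -1.4]
opening: 0.0316
grip_force: 25.0
```

```bash
python3 -c "
from plan import *
u=np.array([np.sin(np.radians(12.6)),np.cos(np.radians(12.6))]); t=np.array([.472,-.308])+.01*u; print(t)
plan((.42,.05,.31,77.4),(t[0],t[1],.31,77.4))"
```

```text
[ 0.47418143 -0.29824083]
t 12.28 [0.4595 0.2076 0.3047] [ 1.799e+02 -4.000e-02  8.208e+01]
   [-0.807, -0.087, -0.027, 0.0, 0.0, 0.0] rows>= 3
   [-0.807, -0.087, -0.027, 0.0005, -0.0002, 0.026] rows>= 3
  -> [0.42 0.05 0.31] 77.4
   [-0.82, 0.322, 0.0, 0.0, 0.0, 0.0] rows>= 3
   [-0.82, 0.322, 0.0, 0.0, 0.0, 0.0] rows>= 3
   [-0.82, 0.322, 0.0, 0.0, 0.0, 0.0] rows>= 3
   [-0.82, 0.322, 0.0, 0.0, 0.0, 0.0] rows>= 3
  -> [ 0.47418143 -0.29824083  0.31      ] 77.4
```

move_arm(
  motion=[
    [-0.3,-0.03,0,0,0,0],
    [-0.8,-0.09,-0.05,0,0,0],
    [-0.8,-0.09,-0.05,0,0,0],
  ],
)

```text
time: 12.65
tool_pos: [0.4382, 0.1273, 0.3078]
tool_rot: [-3.139, 0.001, 1.429]
contact_force: [0.2, -0.1, -1.0]
opening: 0.0318
grip_force: 25.0
```

move_arm(
  motion=[
    [-0.4,-0.04,0,0,0,0.013],
    [-0.8,-0.09,0,0,0,0.026],
    [-0.8,-0.09,0,0,0,0.026],
  ],
)

```text
time: 13.02
tool_pos: [0.4187, 0.0504, 0.3079]
tool_rot: [-3.139, 0.0, 1.348]
contact_force: [0.4, -0.1, -1.0]
opening: 0.0321
grip_force: 25.0
```

move_arm(
  motion=[
    [-0.41,0.16,0,0,0,0],
    [-0.82,0.32,0,0,0,0],
    [-0.82,0.32,0,0,0,0],
  ],
)

```text
time: 13.4
tool_pos: [0.4332, -0.0366, 0.3079]
tool_rot: [-3.14, -0.0, 1.348]
contact_force: [0.3, 0.2, -0.8]
opening: 0.0321
grip_force: 25.0
```

move_arm(
  motion=[
    [-0.41,0.16,0,0,0,0],
    [-0.82,0.32,0,0,0,0],
    [-0.82,0.32,0,0,0,0],
  ],
)

```text
time: 13.78
tool_pos: [0.4466, -0.1231, 0.308]
tool_rot: [-3.14, -0.001, 1.349]
contact_force: [-0.4, 0.3, -1.4]
opening: 0.0319
grip_force: 25.0
```

move_arm(
  motion=[
    [-0.41,0.16,0,0,0,0],
    [-0.82,0.32,0,0,0,0],
    [-0.82,0.32,0,0,0,0],
  ],
)

```text
time: 14.15
tool_pos: [0.46, -0.2096, 0.308]
tool_rot: [-3.14, -0.001, 1.35]
contact_force: [0.0, 0.9, -0.6]
opening: 0.0318
grip_force: 25.0
```

move_arm(
  motion=[
    [-0.41,0.16,0,0,0,0],
    [-0.75,0.29,0,0,0,0],
    [-0.82,0.32,0,0,0,0],
    [-0.82,0.32,0,0,0,0],
  ],
)

```text
time: 14.65
tool_pos: [0.4731, -0.2947, 0.3088]
tool_rot: [-3.141, -0.001, 1.352]
contact_force: [-1.4, -0.1, -1.2]
opening: 0.0316
grip_force: 25.0
```

```bash
python3 -c "
from plan import *
im,W=look('wrist','pics/w3.png')
m=(np.abs(W[...,2]-.137)<.012)&(W[...,0]>.41)&(W[...,0]<.53)&(W[...,1]<-.24)&(W[...,1]>-.46)
P=W[m];print(len(P),P.mean(0) if len(P) else 0)
im,W=look('scene','pics/s3.png'); cv2.imwrite('pics/s3c.png',im[100:380,60:340,::-1])
plan((.4742,-.2982,.31,77.4),(.4742,-.2982,.148,77.4))"
```

```text
2713 [ 0.47374359 -0.30664512  0.13825808]
t 14.75 [ 0.473  -0.2946  0.3093] [-1.7999e+02 -4.0000e-02  7.7500e+01]
   [-0.032, 0.02, -0.007, -0.0001, -0.0002, 0.0005] rows>= 2
  -> [ 0.4742 -0.2982  0.31  ] 77.4
   [0.0, -0.0, 0.81, 0.0, 0.0, 0.0] rows>= 3
   [0.0, -0.0, 0.81, 0.0, 0.0, 0.0] rows>= 3
  -> [ 0.4742 -0.2982  0.148 ] 77.4
```

View pics/s3c.png

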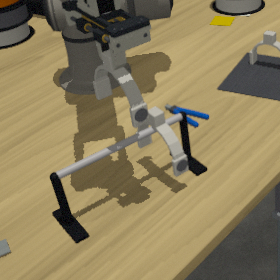

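View pics/w3.png

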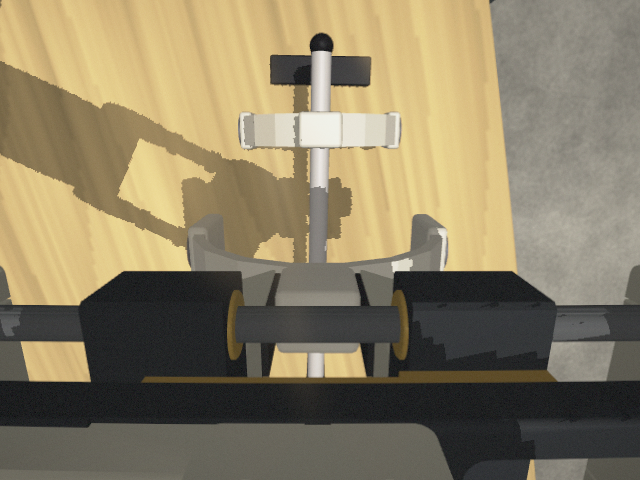

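The frame hangs upright in the gripper and is centred over the bar: its legs are at columns 190/447 and the bar at 318 in the wrist view. The hung frame is clear ahead at row 130.

move_arm(
  motion=[
    [-0.03,0.02,0.25,0,0,0],
    [-0.03,0.02,0.5,0,0,0],
    [-0.03,0.02,0.75,0,0,0],
    [-0.03,0.02,0.8,0,0,0],
    [-0.03,0.02,0.8,0,0,0],
  ],
)

```text
time: 15.38
tool_pos: [0.4743, -0.2994, 0.2299]
tool_rot: [3.141, 0.0, 1.352]
contact_force: [-0.4, -1.2, -0.5]
opening: 0.0319
grip_force: 25.0
```

move_arm(
  motion=[
    [0,0,0.25,0,0,0],
    [0,0,0.5,0,0,0],
    [0,0,0.68,0,0,0],
    [0,0,0.76,0,0,0],
    [0,0,0.78,0,0,0],
    [0,0,0.79,0,0,0],
    [0,0,0.79,0,0,0],
  ],
)

```text
time: 16.25
tool_pos: [0.4743, -0.3001, 0.1509]
tool_rot: [3.14, 0.001, 1.351]
contact_force: [1.0, 0.5, -0.5]
opening: 0.0317
grip_force: 25.0
```

Down another 2 mm, then open and rise.

move_arm(
  motion=[
    [0,0,0.01,0,0,0],
    [0,0,0.02,0,0,0],
    [0,0,0.02,0,0,0],
  ],
)

```text
time: 16.62
tool_pos: [0.474, -0.2999, 0.1482]
tool_rot: [-3.141, 0.0, 1.351]
contact_force: [-0.2, 0.2, -1.0]
opening: 0.0321
grip_force: 25.0
```

move_arm(
  motion=[
    [0,0,0,0,0,0],
    [0,0,0,0,0,0],
    [0,0,0,0,0,0],
    [0,0,0,0,0,0],
    [0,0,0,0,0,0],
    [0,0,0,0,0,0],
  ],
  fingers=1,
)

```text
time: 17.38
tool_pos: [0.474, -0.2999, 0.1482]
tool_rot: [3.142, 0.0, 1.351]
contact_force: [-0.2, -0.5, 0.4]
opening: 0.087
grip_force: 0.0
```

move_arm(
  motion=[
    [0,0,-0.1,0,0,0],
    [0,0,-0.3,0,0,0],
    [0,0,-0.6,0,0,0],
    [0,0,-0.9,0,0,0],
    [0,0,-0.9,0,0,0],
  ],
)

```text
time: 18.0
tool_pos: [0.475, -0.3008, 0.2414]
tool_rot: [3.136, 0.003, 1.351]
contact_force: [-0.6, 0.3, -0.4]
opening: 0.0917
grip_force: 0.0
```

```bash
python3 -c "
from blk import *
im,W=look('wrist','pics/w4.png')
for y0,y1 in((-.27,-.18),(-.345,-.27)):
    m=(np.abs(W[...,2]-.174)<.008)&(np.abs(W[...,0]-.48)<.06)&(W[...,1]>y0)&(W[...,1]<y1)&(im.min(-1)>60)
    P=W[m]; print(len(P),P.mean(0),cv2.minAreaRect(P[:,:2].astype(np.float32)*1000))
plan((.42,-.05,.30,90),(.4165,.322,.24,100.5))"
```

```text
2748 [ 0.49108906 -0.22581277  0.17365582] ((491.1158142089844, -225.8113250732422), (25.97507667541504, 32.10419845581055), 77.35060119628906)
2208 [ 0.47597865 -0.29929888  0.17334781] ((475.9345397949219, -300.4385681152344), (25.895038604736328, 31.673734664916992), 76.95558166503906)
t 18.05 [ 0.4744 -0.3002  0.2395] [1.7986e+02 8.0000e-02 7.7410e+01]
   [0.774, -0.358, -0.204, 0.0, 0.0, 0.0] rows>= 3
   [0.774, -0.358, -0.204, 0.0, 0.0, 0.0] rows>= 3
   [0.774, -0.358, -0.204, 0.0007, 0.0005, -0.07] rows>= 3
  -> [ 0.42 -0.05  0.3 ] 90
   [0.93, -0.009, 0.15, 0.0, 0.0, 0.0] rows>= 3
   [0.93, -0.009, 0.15, 0.0, 0.0, 0.0] rows>= 3
   [0.93, -0.009, 0.15, 0.0, 0.0, 0.0] rows>= 3
   [0.93, -0.009, 0.15, 0.0, 0.0, -0.0583] rows>= 3
  -> [0.4165 0.322  0.24  ] 100.5
```

The large frame is hanging square, with its block top at 0.173 m. Now the small frame.

move_arm(
  motion=[
    [0.4,-0.18,-0.1,0,0,0],
    [0.78,-0.36,-0.2,0,0,0],
    [0.78,-0.36,-0.2,0,0,0],
  ],
)

```text
time: 18.42
tool_pos: [0.4553, -0.2137, 0.2583]
tool_rot: [-3.141, -0.001, 1.353]
contact_force: [-0.9, -0.4, 0.0]
opening: 0.0916
grip_force: 0.0
```

move_arm(
  motion=[
    [0.4,-0.18,-0.1,0,0,0],
    [0.78,-0.36,-0.2,0,0,0],
    [0.78,-0.36,-0.2,0,0,0],
  ],
)

```text
time: 18.8
tool_pos: [0.4375, -0.1307, 0.2783]
tool_rot: [3.141, -0.0, 1.353]
contact_force: [1.0, -1.5, -0.6]
opening: 0.0916
grip_force: 0.0
```

move_arm(
  motion=[
    [0.4,-0.18,-0.1,0,0,-0.035],
    [0.78,-0.36,-0.2,0,0,-0.07],
    [0.78,-0.36,-0.2,0,0,-0.07],
  ],
)

```text
time: 19.18
tool_pos: [0.4198, -0.0474, 0.2982]
tool_rot: [3.141, 0.0, 1.574]
contact_force: [-0.4, -0.7, -0.6]
opening: 0.0918
grip_force: 0.0
```

move_arm(
  motion=[
    [0.4,0,0.1,0,0,0],
    [0.93,0,0.15,0,0,0],
    [0.93,0,0.15,0,0,0],
  ],
)

```text
time: 19.55
tool_pos: [0.4199, 0.0461, 0.2819]
tool_rot: [-3.14, -0.0, 1.573]
contact_force: [0.4, -0.6, -0.7]
opening: 0.0916
grip_force: 0.0
```

move_arm(
  motion=[
    [0.4,0,0.1,0,0,0],
    [0.93,0,0.15,0,0,0],
    [0.93,0,0.15,0,0,0],
  ],
)

```text
time: 19.92
tool_pos: [0.4202, 0.1386, 0.2671]
tool_rot: [-3.14, 0.001, 1.573]
contact_force: [-0.5, 0.0, 0.1]
opening: 0.0918
grip_force: 0.0
```

move_arm(
  motion=[
    [0.4,0,0.1,0,0,-0.03],
    [0.93,0,0.15,0,0,-0.058],
    [0.93,0,0.15,0,0,-0.058],
    [0.93,0,0.15,0,0,-0.058],
  ],
)

```text
time: 20.42
tool_pos: [0.4206, 0.2292, 0.2528]
tool_rot: [-3.141, 0.001, 1.751]
contact_force: [-0.9, 0.3, 0.1]
opening: 0.0919
grip_force: 0.0
```

```bash
python3 -c "
from blk import *
blk(.4165,.322,.112)
plan((.4165,.322,.18,100.5),(.4165,.322,.086,100.5))"
```

```text
1592 [0.41485184 0.3226953  0.11171103] 0.11178217648120714 ((415.150634765625, 322.71923828125), (31.682098388671875, 25.046295166015625), 10.258606910705566)
t 20.48 [0.4206 0.2291 0.253 ] [-1.7998e+02  6.0000e-02  1.0029e+02]
   [0.923, 0.126, 0.729, -0.0001, 0.0003, -0.0012] rows>= 3
  -> [0.4165 0.322  0.18  ] 100.5
   [0.0, -0.0, 0.94, 0.0, 0.0, 0.0] rows>= 3
  -> [0.4165 0.322  0.086 ] 100.5
```

move_arm(
  motion=[
    [0.4,0.05,0.1,0,0,0],
    [0.93,0.11,0.5,0,0,0],
    [0.93,0.11,0.73,0,0,0],
    [0.93,0.11,0.73,0,0,0],
    [0.93,0.11,0.73,0,0,0],
  ],
)

```text
time: 21.1
tool_pos: [0.4149, 0.3234, 0.1814]
tool_rot: [3.14, -0.0, 1.751]
contact_force: [0.3, 0.1, -1.2]
opening: 0.0916
grip_force: 0.0
```

move_arm(
  motion=[
    [0,0,0.3,0,0,0],
    [0,0,0.6,0,0,0],
    [0,0,0.85,0,0,0],
    [0,0,0.94,0,0,0],
    [0,0,0.94,0,0,0],
  ],
)

```text
time: 21.72
tool_pos: [0.4143, 0.3242, 0.087]
tool_rot: [3.141, -0.0, 1.752]
contact_force: [-0.4, -0.0, 0.3]
opening: 0.0916
grip_force: 0.0
```

move_arm(
  motion=[
    [0,0,0,0,0,0],
    [0,0,0,0,0,0],
    [0,0,0,0,0,0],
    [0,0,0,0,0,0],
    [0,0,0,0,0,0],
    [0,0,0,0,0,0],
    [0,0,0,0,0,0],
    [0,0,0,0,0,0],
  ],
  fingers=-1,
  newtons=25,
)

```text
time: 22.72
tool_pos: [0.4136, 0.3244, 0.0861]
tool_rot: [-3.141, 0.0, 1.753]
contact_force: [0.4, 0.5, 0.6]
opening: 0.0317
grip_force: 25.0
```

move_arm(
  motion=[
    [0,0,-0.15,0,0,0],
    [0,0,-0.45,0,0,0],
    [0,0,-0.8,0,0,0],
    [0,0,-1,0,0,0],
    [0,0,-1,0,0,0],
  ],
)

```text
time: 23.35
tool_pos: [0.4145, 0.325, 0.1885]
tool_rot: [3.137, -0.001, 1.753]
contact_force: [-0.3, 0.2, -0.1]
opening: 0.0321
grip_force: 25.0
```

move_arm(
  motion=[
    [0,0,-0.4,0,0,0],
    [0,0,-0.8,0,0,0],
    [0,0,-1,0,0,0],
    [0,0,-1,0,0,0],
    [0,0,-1,0,0,0],
  ],
)

```text
time: 23.98
tool_pos: [0.413, 0.3241, 0.2845]
tool_rot: [-3.139, 0.001, 1.753]
contact_force: [0.3, 1.0, -0.7]
opening: 0.0315
grip_force: 25.0
```

```bash
python3 -c "
from plan import *
plan((.42,.05,.29,77.4),(.4557,-.3812,.29,77.4))"
```

```text
t 23.98 [0.413  0.3241 0.2845] [-1.7984e+02  6.0000e-02  1.0044e+02]
   [-0.903, -0.143, -0.017, 0.0, 0.0, 0.0] rows>= 3
   [-0.903, -0.143, -0.017, 0.0, 0.0, 0.0] rows>= 3
   [-0.903, -0.143, -0.017, -0.0008, 0.0005, 0.128] rows>= 4
  -> [0.42 0.05 0.29] 77.4
   [-0.826, 0.258, 0.0, 0.0, 0.0, 0.0] rows>= 3
   [-0.826, 0.258, 0.0, 0.0, 0.0, 0.0] rows>= 3
   [-0.826, 0.258, 0.0, 0.0, 0.0, 0.0] rows>= 3
   [-0.826, 0.258, 0.0, 0.0, 0.0, 0.0] rows>= 3
   [-0.826, 0.258, 0.0, 0.0, 0.0, 0.0] rows>= 3
  -> [ 0.4557 -0.3812  0.29  ] 77.4
```

move_arm(
  motion=[
    [-0.3,-0.05,-0.05,0,0,0],
    [-0.9,-0.14,-0.1,0,0,0],
    [-0.9,-0.14,-0.1,0,0,0],
  ],
)

```text
time: 24.35
tool_pos: [0.4159, 0.2304, 0.2951]
tool_rot: [-3.139, 0.001, 1.749]
contact_force: [0.4, 0.8, -1.2]
opening: 0.032
grip_force: 25.0
```

move_arm(
  motion=[
    [-0.45,-0.07,0,0,0,0],
    [-0.9,-0.14,0,0,0,0],
    [-0.9,-0.14,0,0,0,0],
  ],
)

```text
time: 24.72
tool_pos: [0.4184, 0.1408, 0.2951]
tool_rot: [-3.139, 0.0, 1.75]
contact_force: [1.3, 0.2, -0.9]
opening: 0.0321
grip_force: 25.0
```

move_arm(
  motion=[
    [-0.45,-0.07,0,0,0,0.04],
    [-0.9,-0.14,0,0,0,0.09],
    [-0.9,-0.14,0,0,0,0.128],
    [-0.9,-0.14,0,0,0,0.128],
  ],
)

```text
time: 25.22
tool_pos: [0.4212, 0.052, 0.2954]
tool_rot: [-3.14, -0.0, 1.352]
contact_force: [0.5, -1.3, -0.2]
opening: 0.0321
grip_force: 25.0
```

move_arm(
  motion=[
    [-0.41,0.13,0,0,0,0],
    [-0.83,0.26,0,0,0,0],
    [-0.83,0.26,0,0,0,0],
  ],
)

```text
time: 25.6
tool_pos: [0.4289, -0.0362, 0.2956]
tool_rot: [-3.141, 0.0, 1.352]
contact_force: [-0.5, 1.0, -0.8]
opening: 0.0318
grip_force: 25.0
```

move_arm(
  motion=[
    [-0.41,0.13,0,0,0,0],
    [-0.83,0.26,0,0,0,0],
    [-0.83,0.26,0,0,0,0],
  ],
)

```text
time: 25.98
tool_pos: [0.4363, -0.1225, 0.2956]
tool_rot: [-3.141, -0.0, 1.351]
contact_force: [-0.2, 0.8, -0.7]
opening: 0.0314
grip_force: 25.0
```

move_arm(
  motion=[
    [-0.41,0.13,0,0,0,0],
    [-0.83,0.26,0,0,0,0],
    [-0.83,0.26,0,0,0,0],
  ],
)

```text
time: 26.35
tool_pos: [0.4437, -0.2088, 0.2955]
tool_rot: [-3.141, -0.001, 1.351]
contact_force: [-0.5, 0.6, -0.3]
opening: 0.0315
grip_force: 25.0
```

move_arm(
  motion=[
    [-0.41,0.13,0,0,0,0],
    [-0.83,0.26,0,0,0,0],
    [-0.83,0.26,0,0,0,0],
  ],
)

```text
time: 26.72
tool_pos: [0.451, -0.2951, 0.2954]
tool_rot: [-3.141, -0.001, 1.351]
contact_force: [-0.8, 0.7, -0.5]
opening: 0.0321
grip_force: 25.0
```

move_arm(
  motion=[
    [-0.41,0.13,0,0,0,0],
    [-0.83,0.26,0,0,0,0],
    [-0.83,0.26,0,0,0,0],
    [-0.83,0.26,0,0,0,0],
    [-0.83,0.26,0,0,0,0],
  ],
)

```text
time: 27.35
tool_pos: [0.4582, -0.38, 0.2967]
tool_rot: [3.141, -0.0, 1.353]
contact_force: [-0.5, -1.2, -0.6]
opening: 0.0314
grip_force: 25.0
```

```bash
python3 -c "
from plan import *
im,W=look('wrist','pics/w5.png')
plan((.4557,-.3812,.29,77.4),(.4557,-.3812,.148,77.4))"
```

```text
t 27.4 [ 0.4581 -0.3803  0.2967] [179.98  -0.    77.52]
   [-0.014, -0.022, 0.067, 0.0001, -0.0, 0.0006] rows>= 2
  -> [ 0.4557 -0.3812  0.29  ] 77.4
   [0.0, -0.0, 0.71, 0.0, 0.0, 0.0] rows>= 3
   [0.0, -0.0, 0.71, 0.0, 0.0, 0.0] rows>= 3
  -> [ 0.4557 -0.3812  0.148 ] 77.4
```

View pics/w5.png

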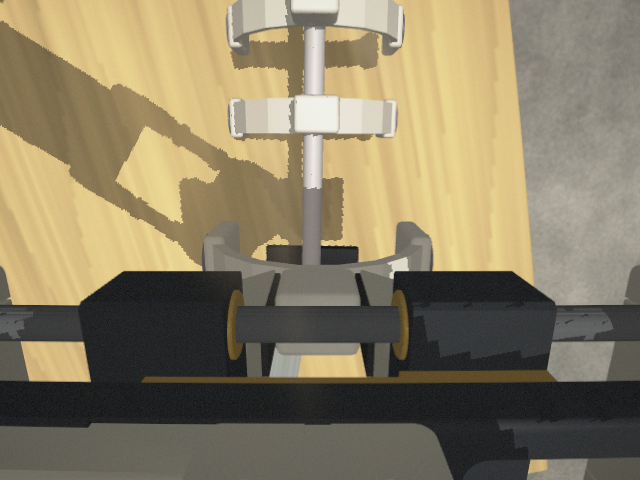

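The wrist view shows both hung frames square on the bar, at rows 20 and 115. The small frame (legs at columns 205/430) is about 2 mm off the bar, which I correct on the way down.

move_arm(
  motion=[
    [-0.014,-0.022,0.25,0,0,0],
    [-0.014,-0.022,0.5,0,0,0],
    [-0.014,-0.022,0.75,0,0,0],
    [-0.014,-0.022,0.75,0,0,0],
    [-0.014,-0.022,0.75,0,0,0],
  ],
)

```text
time: 28.02
tool_pos: [0.4556, -0.3829, 0.2226]
tool_rot: [3.14, 0.001, 1.351]
contact_force: [0.9, -0.3, -0.8]
opening: 0.0315
grip_force: 25.0
```

move_arm(
  motion=[
    [0,0,0.25,0,0,0],
    [0,0,0.5,0,0,0],
    [0,0,0.64,0,0,0],
    [0,0,0.7,0,0,0],
    [0,0,0.72,0,0,0],
    [0,0,0.73,0,0,0],
    [0,0,0.73,0,0,0],
  ],
)

```text
time: 28.9
tool_pos: [0.4553, -0.3832, 0.1488]
tool_rot: [3.141, 0.001, 1.351]
contact_force: [-0.0, 0.9, 0.3]
opening: 0.0317
grip_force: 25.0
```

move_arm(
  motion=[
    [0,0,0.005,0,0,0],
    [0,0,0.005,0,0,0],
    [0,0,0.005,0,0,0],
    [0,0,0.005,0,0,0],
    [0,0,0.005,0,0,0],
    [0,0,0.005,0,0,0],
    [0,0,0.005,0,0,0],
  ],
  fingers=1,
)

```text
time: 29.78
tool_pos: [0.4552, -0.383, 0.1477]
tool_rot: [3.142, 0.0, 1.351]
contact_force: [0.3, -0.2, -0.4]
opening: 0.0911
grip_force: 0.0
```

move_arm(
  motion=[
    [0,0,-0.1,0,0,0],
    [0,0,-0.3,0,0,0],
    [0,0,-0.6,0,0,0],
    [0,0,-0.95,0,0,0],
    [0,0,-0.95,0,0,0],
    [0,0,-0.95,0,0,0],
  ],
)

```text
time: 30.52
tool_pos: [0.455, -0.3827, 0.2426]
tool_rot: [-3.141, -0.0, 1.351]
contact_force: [-0.8, 0.7, -1.5]
opening: 0.0917
grip_force: 0.0
```

```bash
python3 -c "
from blk import *
im,W=look('wrist','pics/w6.png')
for y0,y1 in((-.27,-.18),(-.345,-.27),(-.43,-.345)):
    m=(np.abs(W[...,2]-.174)<.008)&(np.abs(W[...,0]-.47)<.07)&(W[...,1]>y0)&(W[...,1]<y1)&(im.min(-1)>60)
    P=W[m]; print(len(P),P.mean(0),cv2.minAreaRect(P[:,:2].astype(np.float32)*1000))
im,W=look('scene','pics/s6.png'); print(robot.observe()['time'])"
```

```text
0 [nan nan nan] ((0.0, 0.0), (0.0, 0.0), 0.0)
2766 [ 0.47566884 -0.30087076  0.173588  ] ((475.7783508300781, -300.8507080078125), (25.7501277923584, 32.08241653442383), 77.43161010742188)
2193 [ 0.45814195 -0.38364102  0.17310642] ((457.9524841308594, -385.17303466796875), (26.76576805114746, 32.27964782714844), 77.02764892578125)
30.625<string>:6: RuntimeWarning: Mean of empty slice.
  ret = um.true_divide(
```

View pics/s6.png

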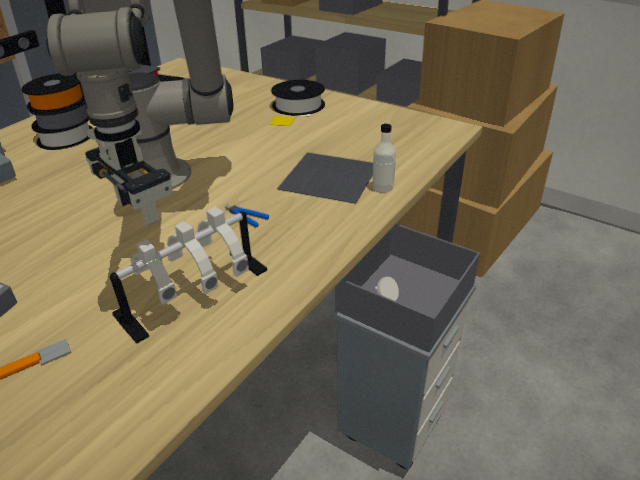

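All three frames hang astride the bar, at (148,252), (185,232) and (215,215). The scrap is in the bin at (388,290), the bottle and cutters have not moved, and the arm is clear.

```bash
python3 -c "
from cell import robot
print(robot.hand_in())"
```

```text
the job is handed in; nothing more can be done
None
```

The job is handed in at about 31 s: both frames hang square on the rail beside the third, the scrap is in the bin, and the bottle and cutters look unmoved in the last picture; no verdict was returned.

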